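# Zero the board shuttle and bring it up to the mark without backlash

## Robot

A 7-joint arm with a two-finger parallel gripper is mounted at the origin on a cart in front of the work surface, level with it; the furniture and walls round the work are solid. World frame = base frame: x ahead of the robot, y to its left, z up, the work surface at z = 0. Lengths are in m, angles in rad, forces in N, time in s.
With the tool pointing down it reaches from about 0.4 to 0.85 m from the base axis. Payload 10.4 kg.
Tool frame: the origin (TCP) lies on the centre line of the jaws, within the pads' length; the fingertips stand 14 mm ahead of it and the grasp point (between the pads) lies 5 mm behind it (manip.tip_reach is the distance from the TCP to the fingertips, in m); z points along the fingers, y is the line along which they close (so a half turn about z gives the same grasp; the last joint's range is limited). The gripper opens to 85 mm and grips with 20 to 120 N. Pads are 22 mm wide; open, the fingers measure 114 mm over their backs; the gripper's body (76 mm by 85 mm) begins 54 mm behind the grasp point. The pads swing forward as they close: fully open they stand 13 mm farther back than shut.
Start: joints at [1.139, 0.332, -0.065, 1.46, 0.022, 1.35, -0.088], TCP at [0.248, -0.574, 0.216] pointing down, gripper open.
Joint ranges: [-2.6, 2.6], [-0.5, 2.12], [-1.47, 1.34], [0.16, 2.42], [-1.27, 4.41], [0.06, 2.06], [-2.6, 2.6]. Speed limits (rad/s): [2.22, 2.22, 2.79, 2.79, 3.14, 3.14, 3.14].

## Interface

Orientations are given as a unit quaternion [x, y, z, w].
In Python, from workcell import manip gives the robot as it stands.
- The arm moves only by the shell command python3 -m pendant 'ROWS' [FORCE]. ROWS is JSON, a list of rows, each a list of 7 numbers: the shift along the tool's x, y, z in units of 50 mm (1.0 is 50 mm), then the turn, a rotation vector about the tool's x, y, z in units of 8 degrees (1.0 is 8 degrees), then the opening, from -1 (shut) to 1 (fully open), so that 0 is half open. In form: [[dx, dy, dz, ax, ay, az, jaw], ...]. A call has exactly 10 rows; each row is the pose to reach, as a shift and turn from the pose commanded when the call began, along the tool's axes at that moment; what a row does not reach only later rows make up. A row lasts 1/8 s, in which the tool goes at most 62.5 mm and 10.7 degrees, less where a joint would pass 70% of its speed; a pose out of reach is approached as far as the arm can. A call with a gripper value outside its range is refused whole. The fingers move at their own pace and stop on an object; FORCE is the grip in N (left out, the last holds). Time passes only in rows, so rows that repeat a pose let the fingers close, or fill a call up. It gives the time, the measured TCP pose, the force, the opening and the grip force at its end, in the units of the state.
- manip.get_obs(): the state, without advancing time (a new reading comes with each control period).
- manip.camera(name): name is "side" or "top"; returns (picture, depth): 420x560x3 uint8, red, green, blue; 420x560 float32, m along the optical axis (not along the pixel's ray), 0 where there is no reading.
- manip.get_calibration(name): a dict with "fx", "fy", "cx", "cy" (pixels), "xyz" and "orientation" of the camera in the world. Camera axes: x right, y up, looking along -z (the intrinsics and any distortion apply to the point x, -y, -z); pixel columns grow to the right and rows downward; lengths in m; the calibration is good to about 2 mm. A picture is of the moment at which its call begins. get_calibration takes no time and is no camera call.
- manip.hand_in(): hands the job in; it is judged then, once.
Trained networks look in the newest picture that a camera, given by its name, has taken for a name from the list of things; names that differ only in an ending like _2 or _b are one class to them, and where a whole thing is asked for, a point or a joint stands for the part that bears it (a point fixed in the world has none). Each returns a list of dicts, best first, with "p" (0 to 1); they miss things now and then, are a little off and sometimes report something else, mostly with a low value. They report only what shows in the picture. A call takes as long as a camera call.
- manip.find_in(thing, camera): "box" ([left, top, right, bottom] in pixels, round what is visible of it).
- manip.trace(thing, camera): "pixels" (420x560 bool, what is visible of it) and "box" ([left, top, right, bottom] in pixels, round what is visible of it).
- manip.tip_of(thing, camera): "pixel" ([column, row] in pixels: a listed point, or the origin of a listed thing).
The state is a dict: "clock": time; "joint_pos": joint angles; "joint_velocities": joint speeds; "tau": joint torques, N m; "position": TCP position; "ee_rot": TCP orientation; "ft_force": force on the tool from outside, world axes, zero at the start; "torque": the same for the moment, N m; "grip_width": opening from 0.0 (shut) to 1.0 (fully open); "grasp_force": force on a finger pad.
Only numpy, scipy, OpenCV 4.12 (cv2) and the standard library are available. Lean on these libraries where they do the work, as an engineer would, in place of code of your own. Each camera call takes 0.05 s, during which the arm holds its last target. There are 200 camera calls.

## Task

Take the board shuttle by its orange handle and draw the carriage back against the zero stop, pressing the rubber bumper on it gently but definitely (about 9 N on the stop itself, on top of the slide's drag, for half a second; never more than 18 N). Then push the carriage forward, always in that direction so that the slack in the handle stays taken up, until its black index line stands opposite the red pointer (within 2 mm); do not run past the pointer and come back. Let go so that both carriage and handle stay as they are, and leave the spool, loupe and tape roll alone.

Things in the scene. Friction and masses are not known exactly. Their poses are not given: they have to be found in the camera images.
- shuttle_bed: grey bed of the board shuttle, fixed, 126 x 300 x 16 mm, two 10 mm rails on top; origin at the centre of its underside. The carriage travels along its y: +y is forward (to the robot's left), -y back, towards the zero stop. -x is the near side, with a scale. A 0.48 m tall microscope stands on the bench at the right (y < -0.3 m): coming from there, pass it on the near side (x < 0.3 m).
- carriage (a joint): travel of the carriage in m, + is forward (bed +y), range -0.020 to 0.110. The carriage (92 x 90 mm aluminium plate, its top 36 mm above the bench, a green circuit board fixed on its far half, highest point 46 mm above the bench) has its middle and its index line at bed y = -0.050 + this value. It slides with a drag of about 5 N either way and stays where it is left.
- handle (a joint): slack of the handle against the carriage in m, -0.004 to +0.004, + is forward. The handle floats freely (0.8 N) in a slot between two cheeks on the carriage: at +0.004 it bears on the forward cheek and drives the carriage forward, at -0.004 it draws it back, in between the carriage does not move. The slack counts as taken up forward above +0.0025.
- handle_grip (a point): middle of the grip of the orange handle, a 20 x 20 mm upright block (sides along bed x and y) from 52 to 88 mm above the bench on a 12 mm post; this point is 73 mm above the bench, at bed x = -0.022, bed y = -0.050 + carriage + handle. Axes as the bed's. Within 60 mm of it nothing else is higher than 46 mm.
- index (a point): black index line on the small tongue at the near edge of the carriage, at its middle in bed y; 26 mm above the bench; moves with the carriage. Axes as the bed's.
- mark (a point): tip of the red pointer on the red clip (14 x 12 mm, top 24 mm above the bench) at the near edge of the bed; where the index line must come to in bed y. Fixed during a run. Axes as the bed's.
- zero_stop: dark steel stop block on the right end of the bed, 50 x 18 mm, top 50 mm above the bench, fixed during a run. Origin at bed x = 0, in the middle of its 18 mm thickness, at bench level; its face towards the carriage is 9 mm forward (bed +y) of the origin.
- bumper: round black rubber bumper, 14 mm across and 6 mm long, on the rear (-y) face of the carriage, 31 mm above the bench; it meets the zero stop. Its origin is under the middle of the carriage, at bench level; its free end is 51 mm back (bed -y) from the origin. The rubber is stiff, it gives less than 0.5 mm at 10 N. The force on the stop is the force on the handle less the carriage's drag of about 5 N.
- solder_spool: bystander: solder spool, 56 mm across, 42 mm high, standing on the bench; origin at the centre of its underside
- loupe: bystander: black eye loupe, 44 mm across, 36 mm high; origin at the centre of its underside
- tape_roll: bystander: roll of amber tape lying flat, 68 mm across, 14 mm high; origin at the centre of its underside

How it is judged:
On the way:
1. the bumper is pressed on the zero stop with 5 to 13 N (contact force between bumper and zero_stop between 5 and 13 N), for 0.3 s.
At the end, for the whole second after the job is handed in: the index line is within 2 mm of the red pointer along the travel, the handle's slack is taken up forward (handle joint above +0.0025), and the carriage is at rest off the stop (y of index in the frame of mark between -0.002 and 0.002 m and value of joint handle above 0.0025 m and velocity of joint carriage between -0.003 and 0.003 m/s and contact force between bumper and zero_stop below 0.5 N); the robot touches nothing.
It fails at once if the bumper is pressed on the zero stop with more than 18 N (contact force between bumper and zero_stop above 18 N).
It fails at once if the index line runs more than 4 mm past the red pointer (y of index in the frame of mark above 0.004 m).
It fails at once if the spool, the loupe or the tape roll is moved by more than 15 mm (distance of any of solder_spool, loupe, tape_roll from where it was at the start of the episode above 0.015 m).
It also fails if it takes over 64 s, if anything falls off the work surface, if the arm or the gripper's body presses on something with over 40 N, if the wrist force passes 120 N, or if a joint passes its speed limit or range.

## Working session

There is one attempt and no reset: what is moved stays moved. The work goes in short steps, Python scripts to look and compute and a shell command to move; the robot and the scene stay as the last step left them, time stands still between calls to the robot, and variables do not carry over. Pictures are saved under pics/ and viewed, at most 10 in all, crops included, and the job is handed in when it is done.

```bash
mkdir -p pics; cat > h.py <<'E'
import numpy as np, cv2
from scipy.spatial.transform import Rotation as R
from workcell import manip
def snap(n,f=None):
    im,d=manip.camera(n)
    if f: cv2.imwrite(f,im[:,:,::-1])
    return im,d
def ray(n,px):
    c=manip.get_calibration(n)
    v=np.array([(px[0]-c['cx'])/c['fx'],-(px[1]-c['cy'])/c['fy'],-1.])
    return np.array(c['xyz']),R.from_quat(c['orientation']).apply(v)
def atz(n,px,z):
    o,v=ray(n,px); return o+v*(z-o[2])/v[2]
def atd(n,px,d):
    o,v=ray(n,px); return o+v*d
def proj(n,p):
    c=manip.get_calibration(n)
    q=R.from_quat(c['orientation']).inv().apply(np.array(p)-c['xyz'])
    return c['cx']+c['fx']*q[0]/-q[2], c['cy']-c['fy']*q[1]/-q[2]
E
python3 - <<'E'
from h import *
np.set_printoptions(precision=4,suppress=True)
o=manip.get_obs();print(o['clock'],o['position'],o['ee_rot'],o['ft_force'],o['grip_width'],manip.tip_reach)
print(R.from_quat(o['ee_rot']).as_matrix())
for n in('top','side'):
    im,d=snap(n,f'pics/{n}0.png'); print(n,manip.get_calibration(n))
    for t,z in(('handle_grip',.073),('index',.026),('mark',.024),('shuttle_bed',0),('zero_stop',0),('bumper',0),('solder_spool',0),('loupe',0),('tape_roll',0)):
        for r in manip.tip_of(t,n)[:2]:
            print(t,round(r['p'],2),np.round(r['pixel'],1),atz(n,r['pixel'],z))
E
```

```text
0.0 [ 0.2483 -0.5731  0.2152] [ 0.9792  0.203  -0.0002 -0.0007] [-0.2379  0.6115 -0.0159] 0.99932286230363 0.014
[[ 0.9176  0.3975 -0.0007]
 [ 0.3975 -0.9176  0.0013]
 [-0.0001 -0.0015 -1.    ]]
top {'fx': 526.5379526038041, 'fy': 526.5379526038041, 'cx': 281.57774285600124, 'cy': 213.91701165448217, 'xyz': array([0.318 , 0.003 , 1.0532]), 'orientation': array([ 0.0849, -0.0715, -0.6454,  0.7558])}
handle_grip 0.69 [263.6 201.5] [0.5554 0.0771 0.073 ]
index 0.74 [261.8 220. ] [0.5287 0.078  0.026 ]
mark 0.43 [247.4 221.5] [0.5216 0.106  0.024 ]
shuttle_bed 0.64 [256.3 199.2] [0.5755 0.0983 0.    ]
zero_stop 0.81 [313.4 200.2] [ 0.5918 -0.0183  0.    ]
solder_spool 0.63 [360.5 307.3] [ 0.3909 -0.1413  0.    ]
loupe 0.85 [219.5 289.4] [0.3818 0.1396 0.    ]
loupe 0.48 [360.8 306.6] [ 0.3923 -0.1417  0.    ]
tape_roll 0.75 [351.  172.4] [ 0.6633 -0.0873  0.    ]
side {'fx': 471.8007081712649, 'fy': 471.8007081712649, 'cx': 270.3757965920136, 'cy': 207.08707516541418, 'xyz': array([0.5372, 0.7518, 0.6908]), 'orientation': array([ 0.0097,  0.4268,  0.9043, -0.0036])}
handle_grip 0.82 [254.2 234.1] [0.5544 0.0839 0.073 ]
index 0.61 [267.7 248.2] [0.5276 0.074  0.026 ]
mark 0.53 [266.5 262.9] [0.5298 0.1127 0.024 ]
shuttle_bed 0.69 [243.3 267.3] [ 0.5757  0.1026 -0.    ]
zero_stop 0.54 [239.9 228.3] [ 0.5881 -0.013   0.    ]
bumper 0.51 [264.6 246.9] [0.5338 0.0438 0.    ]
solder_spool 0.56 [323.8 194.9] [ 0.3938 -0.1361  0.    ]
loupe 0.76 [342.  287.3] [0.3845 0.1514 0.    ]
loupe 0.7 [265.8 249. ] [0.5312 0.05   0.    ]
tape_roll 0.6 [209.9 208.6] [ 0.6597 -0.0787  0.    ]
```

```bash
python3 - <<'E'
import cv2
a=cv2.imread('pics/top0.png');cv2.imwrite('pics/t1.png',cv2.resize(a[120:330,170:450],None,fx=2.8,fy=2.8,interpolation=cv2.INTER_CUBIC))
a=cv2.imread('pics/side0.png');cv2.imwrite('pics/s1.png',cv2.resize(a[160:340,160:400],None,fx=3.3,fy=3.3,interpolation=cv2.INTER_CUBIC))
E
```

```text
(no output)
```

View pics/t1.png

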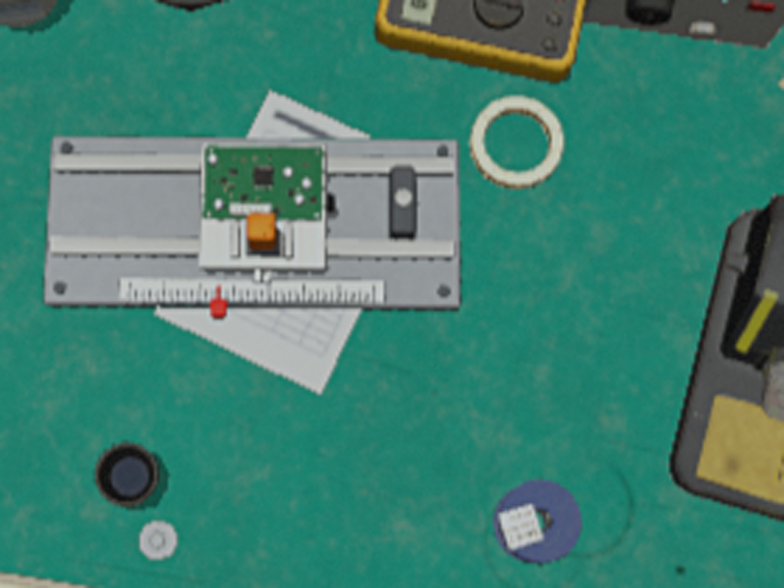

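View pics/s1.png

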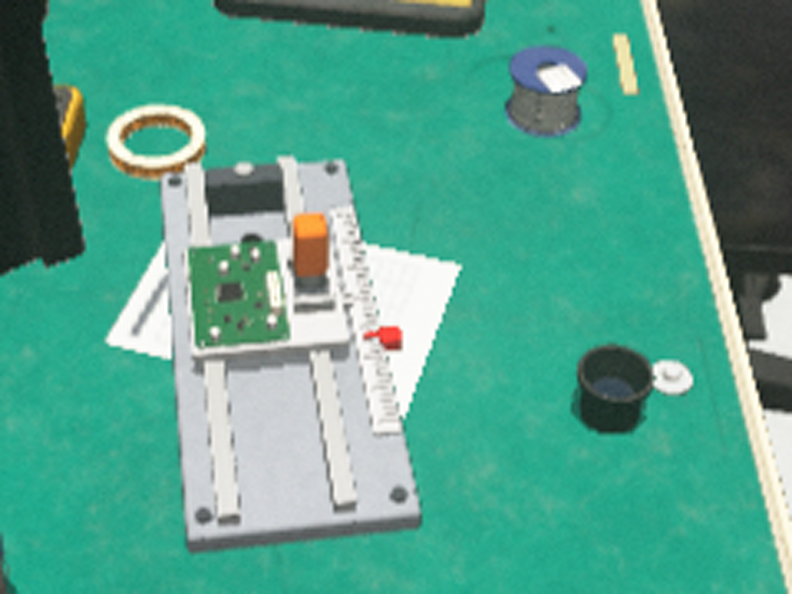

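The top view shows the bed roughly aligned with world y. In crop coordinates the handle is at (262,230), index (262,275), pointer tip (218,288) and stop (403,200). The side view agrees, with the loupe and spool well off the path. Next I'll work out the bed yaw, the refined points and the extent of the microscope.

```bash
python3 - <<'E'
from h import *
np.set_printoptions(precision=4,suppress=True)
im,d=snap('top');
u=lambda x,y:(170+x/2.8,120+y/2.8)
for a,b in(((52,138),(459,140)),((46,306),(460,308)),((52,162),(453,168)),((52,243),(453,250))):
    p,q=atz('top',u(*a),.016),atz('top',u(*b),.016);print(p,q,'yaw',np.degrees(np.arctan2(*(-(p-q)[:2]*[1,-1])[[0,1]])))
# all points higher than .1
v,uu=np.mgrid[0:420,0:560]
c=manip.get_calibration('top')
P=np.stack([(uu-c['cx'])/c['fx'],-(v-c['cy'])/c['fy'],-np.ones_like(d)],-1)*d[...,None]
W=R.from_quat(c['orientation']).apply(P.reshape(-1,3))+c['xyz'];ok=(d.ravel()>0)&(W[:,2]>.1)
for y in np.arange(-.7,.5,.05):
    s=W[ok&(abs(W[:,1]-y)<.025)]
    if len(s):print(round(y,2),len(s),'x',s[:,0].min(),s[:,0].max(),'z',s[:,2].max())
# orange handle top, side + top
for n in('top','side'):
    im,dd=(im,d) if n=='top' else snap('side')
    for t in('handle_grip','mark'):
        r=manip.trace(t,n)
        if r:
            m=r[0]['pixels'];ys,xs=np.nonzero(m);zz=dd[m];w=np.array([atd(n,(x,y),k) for x,y,k in zip(xs,ys,zz) if k>0])
            print(n,t,r[0]['p'],r[0]['box'],w.mean(0),w.min(0),w.max(0))
            if t=='handle_grip':
                k=w[w[:,2]>.083];print(' top',k.mean(0),k.min(0),k.max(0))
E
```

```text
[0.6125 0.2453 0.016 ] [ 0.6577 -0.0505  0.016 ] yaw 8.69525997678016
[0.4883 0.225  0.016 ] [ 0.5332 -0.0682  0.016 ] yaw 8.718475048347322
[0.5944 0.2417 0.016 ] [ 0.6358 -0.0491  0.016 ] yaw 8.099108048383599
[0.5345 0.2298 0.016 ] [ 0.5747 -0.0575  0.016 ] yaw 7.968802666354711
-0.4 100 x 0.839042644981864 0.8553836026736152 z 0.26416935308551137
-0.35 1215 x 0.5438756642612933 0.8571071660447478 z 0.3644452387117262
-0.3 1837 x 0.5554283130453981 0.8583132008666734 z 0.3639454156928654
-0.25 2628 x 0.5542161423112132 0.8578772458814969 z 0.35510958812387106
-0.2 2716 x 0.763441209777113 0.8574447596738555 z 0.34414838770410383
-0.15 2531 x 0.7640220031345072 0.8569973974839149 z 0.3343718918940597
-0.1 1147 x 0.7760919299228748 0.8602121955031525 z 0.33649659951096156
-0.05 1343 x 0.7978069138399791 0.8466433499939088 z 0.34587663999167906
0.0 1719 x 0.773984515664424 0.8212761712080872 z 0.37046585092945594
0.05 2142 x 0.7466827246692823 0.796744765184549 z 0.395529690803916
0.1 2612 x 0.7212877558885971 0.7723733732509532 z 0.4187820836468975
0.15 3154 x 0.693659418341968 0.74
[... 162 characters left out ...]
8106621225854
0.3 74 x 0.651616545440002 0.6577530583732552 z 0.512398367494104
top handle_grip 0.54 [260.5, 196.2, 269.4, 210.6] [0.5524 0.077  0.0751] [0.5438 0.0665 0.0338] [0.5754 0.0886 0.0906]
 top [0.5545 0.0785 0.0873] [0.5439 0.0691 0.0834] [0.5661 0.0884 0.0906]
top mark 0.44 [245.0, 225.3, 251.0, 232.3] [0.5068 0.103  0.0238] [0.4998 0.0977 0.0133] [0.5151 0.1085 0.0284]
side handle_grip 0.55 [251.5, 227.4, 257.6, 247.6] [0.5551 0.0866 0.0689] [0.545  0.0052 0.0152] [0.5649 0.093  0.0907]
 top [0.5554 0.0836 0.0872] [0.5452 0.0736 0.0834] [0.5645 0.0916 0.0907]
side mark 0.17 [195.7, 198.0, 222.4, 214.6] [ 0.6674 -0.0869  0.0103] [ 0.6339 -0.1406 -0.0006] [ 0.6994 -0.0401  0.0255]
```

```bash
python3 -m pendant '[[2.85,-4.72,0,0,0,0.5,0.2],[2.85,-4.72,0,0,0,0.9,0.2],[2.85,-4.72,0,0,0,1.4,0.2],[2.85,-4.72,0,0,0,1.86,0.2],[2.85,-4.72,0,0,0,1.86,0.2],[6.9,-7.3,0,0,0,1.86,0.2],[6.9,-7.3,0,0,0,1.86,0.2],[6.9,-7.3,0,0,0,1.86,0.2],[6.9,-7.3,0,0,0,1.86,0.2],[6.9,-7.3,0,0,0,1.86,0.2]]' 20
```

```text
clock: 2.55
position: [0.4216, -0.0978, 0.2163]
ee_rot: [0.997, 0.078, 0.001, -0.0]
ft_force: [-0.8, 0.2, -1.1]
grip_width: 0.599
grasp_force: 0.0
```

```bash
python3 -m pendant '[[3.2,-3.12,0,0,0,0,0.2],[3.2,-3.12,0,0,0,0,0.2],[3.2,-3.12,0,0,0,0,0.2],[3.2,-3.12,0,0,0,0,0.2],[3.2,-3.12,1.5,0,0,0,0.2],[3.2,-3.12,1.5,0,0,0,0.2],[3.2,-3.12,1.5,0,0,0,0.2],[3.2,-3.12,1.5,0,0,0,0.2],[3.2,-3.12,1.5,0,0,0,0.2],[3.2,-3.12,1.5,0,0,0,0.2]]' && python3 - <<'E'
from h import *
np.set_printoptions(precision=4,suppress=True)
o=manip.get_obs();print(o['position'],R.from_quat(o['ee_rot']).as_matrix())
out=[]
for n in('top','side'):
    im,d=snap(n)
    x,y=map(int,proj(n,o['position']-[0,0,.07])); 
    x0,y0=max(x-62,0),max(y-75,0)
    out.append(cv2.resize(im[y0:y0+150,x0:x0+124,::-1],None,fx=3.2,fy=3.9)); print(n,x0,y0,proj(n,o['position']+[0,0,-.014]))
    for r in manip.tip_of('handle_grip',n)[:1]:print(r['p'],r['pixel'],atz(n,r['pixel'],.073))
cv2.imwrite('pics/a2.png',np.hstack(out))
E
```

```text
clock: 3.8
position: [0.5554, 0.0765, 0.1419]
ee_rot: [0.997, 0.074, 0.001, 0.0]
ft_force: [0.3, -0.3, -0.3]
grip_width: 0.6
grasp_force: 0.0
[0.5554 0.0765 0.1419] [[ 0.9889  0.1483  0.0015]
 [ 0.1483 -0.9889 -0.0003]
 [ 0.0015  0.0005 -1.    ]]
top 201 126 (np.float64(262.9216996277252), np.float64(194.15167211686352))
side 191 156 (np.float64(253.7098138024684), np.float64(209.69243941402965))
0.67 [257.1, 236.3] [0.5487 0.0899 0.073 ]
```

View pics/a2.png

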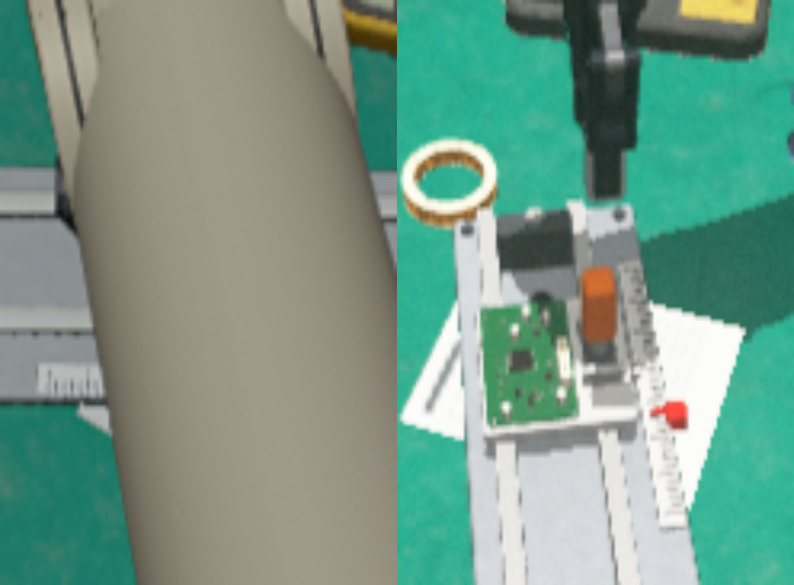

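The side view shows the jaw directly behind and above the orange handle, in line in x (handle at about pixel (254,230)). The top view is blocked by the arm. I'll descend and grip gently.

```bash
python3 -m pendant '[[0.01,-0.09,0.5,0,0,0,0.2],[0.01,-0.09,1.0,0,0,0,0.2],[0.01,-0.09,1.3,0,0,0,0.2],[0.01,-0.09,1.47,0,0,0,0.2],[0.01,-0.09,1.47,0,0,0,0.2],[0.01,-0.09,1.47,0,0,0,-0.3],[0.01,-0.09,1.47,0,0,0,-0.6],[0.01,-0.09,1.47,0,0,0,-1],[0.01,-0.09,1.47,0,0,0,-1],[0.01,-0.09,1.47,0,0,0,-1]]' 20 && python3 - <<'E'
from h import *
n='side';im,d=snap(n);cv2.imwrite('pics/a3.png',cv2.resize(im[180:300,190:330,::-1],None,fx=4.5,fy=4.5,interpolation=cv2.INTER_CUBIC))
print(manip.get_obs()['position'],manip.get_obs()['ft_force'])
for t,z in(('index',.026),('mark',.024)):
    for r in manip.tip_of(t,n)[:2]:print(t,r['p'],r['pixel'],atz(n,r['pixel'],z))
E
```

```text
clock: 5.25
position: [0.5554, 0.0811, 0.0683]
ee_rot: [0.997, 0.074, 0.001, 0.0]
ft_force: [-0.5, -0.3, 6.2]
grip_width: 0.222
grasp_force: 21.3
[0.55535433 0.08116995 0.06827124] [-2.48274451 -0.33833245  5.42862581]
index 0.77 [266.3, 249.6] [0.5304359  0.07807994 0.026     ]
mark 0.73 [240.2, 226.3] [0.58596141 0.00723974 0.024     ]
mark 0.4 [267.2, 260.0] [0.52851152 0.10487717 0.024     ]
```

View pics/a3.png

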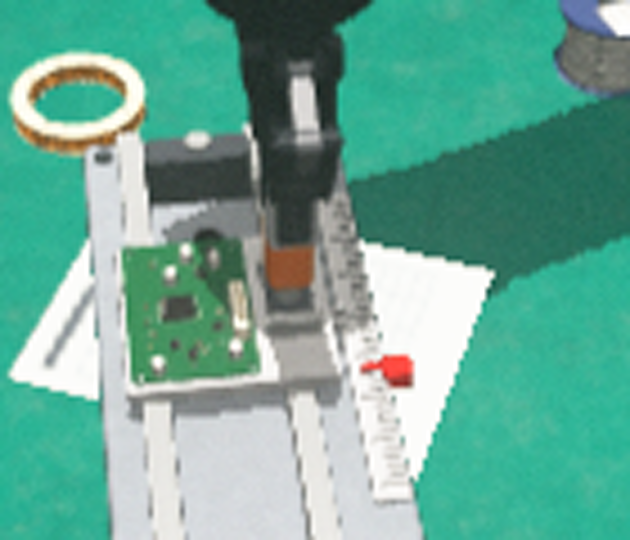

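The handle is gripped in the jaws (opening about 19 mm), and the red pointer tip is at about pixel (271,262). Drawing back 30 mm first.

```bash
python3 -m pendant '[[0,0.08,0,0,0,0,-1],[0,0.16,0,0,0,0,-1],[0,0.24,0,0,0,0,-1],[0,0.32,0,0,0,0,-1],[0,0.4,0,0,0,0,-1],[0,0.46,0,0,0,0,-1],[0,0.52,0,0,0,0,-1],[0,0.56,0,0,0,0,-1],[0,0.58,0,0,0,0,-1],[0,0.6,0,0,0,0,-1]]' && python3 - <<'E'
from h import *
print(manip.get_obs()['position'],manip.get_obs()['ft_force'])
n='side';im,d=snap(n)
for t,z in(('index',.026),('zero_stop',0),('handle_grip',.073)):
    for r in manip.tip_of(t,n)[:1]:print(t,r['p'],r['pixel'],atz(n,r['pixel'],z))
E
```

```text
clock: 6.65
position: [0.5595, 0.0533, 0.0683]
ee_rot: [0.997, 0.075, 0.001, -0.001]
ft_force: [-1.5, 4.8, 5.3]
grip_width: 0.223
grasp_force: 21.3
[0.5594738  0.05329201 0.06828434] [-1.48921491  4.80165198  5.34391978]
index 0.91 [263.6, 239.0] [0.53611803 0.04740356 0.026     ]
zero_stop 0.75 [238.2, 227.6] [ 0.59187502 -0.01521739  0.        ]
handle_grip 0.48 [253.5, 222.8] [0.55660552 0.05103014 0.073     ]
```

```bash
python3 -m pendant '[[0,0.02,0,0,0,0,-1],[0,0.04,0,0,0,0,-1],[0,0.06,0,0,0,0,-1],[0,0.08,0,0,0,0,-1],[0,0.1,0,0,0,0,-1],[0,0.12,0,0,0,0,-1],[0,0.13,0,0,0,0,-1],[0,0.14,0,0,0,0,-1],[0,0.14,0,0,0,0,-1],[0,0.14,0,0,0,0,-1]]'
```

```text
clock: 8.1
position: [0.5605, 0.0463, 0.0683]
ee_rot: [0.997, 0.075, 0.0, -0.001]
ft_force: [-2.2, 4.3, 6.4]
grip_width: 0.223
grasp_force: 21.3
```

```bash
python3 -m pendant '[[0,0.01,0,0,0,0,-1],[0,0.02,0,0,0,0,-1],[0,0.03,0,0,0,0,-1],[0,0.04,0,0,0,0,-1],[0,0.05,0,0,0,0,-1],[0,0.06,0,0,0,0,-1],[0,0.07,0,0,0,0,-1],[0,0.08,0,0,0,0,-1],[0,0.08,0,0,0,0,-1],[0,0.08,0,0,0,0,-1]]'
```

```text
clock: 9.35
position: [0.5611, 0.0423, 0.0683]
ee_rot: [0.997, 0.075, 0.001, -0.001]
ft_force: [-2.4, 4.6, 6.1]
grip_width: 0.223
grasp_force: 21.3
```

```bash
python3 - <<'E'
from h import *
n='side';im,d=snap(n);cv2.imwrite('pics/a4.png',cv2.resize(im[185:285,200:320,::-1],None,fx=5,fy=5,interpolation=cv2.INTER_CUBIC))
print(manip.get_obs()['ft_force'])
E
```

```text
[-1.64993146  4.04408356  5.34249793]
```

View pics/a4.png

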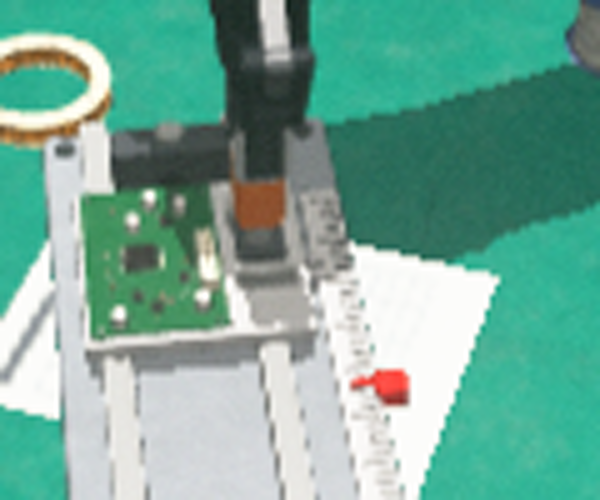

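The carriage stands a few millimetres short of the stop block and there is no contact force yet. Continuing slowly.

```bash
python3 -m pendant '[[0,0.01,0,0,0,0,-1],[0,0.02,0,0,0,0,-1],[0,0.03,0,0,0,0,-1],[0,0.04,0,0,0,0,-1],[0,0.05,0,0,0,0,-1],[0,0.06,0,0,0,0,-1],[0,0.07,0,0,0,0,-1],[0,0.08,0,0,0,0,-1],[0,0.08,0,0,0,0,-1],[0,0.08,0,0,0,0,-1]]'
```

```text
clock: 10.65
position: [0.5617, 0.0384, 0.0683]
ee_rot: [0.997, 0.075, 0.0, -0.001]
ft_force: [-1.8, 4.2, 5.7]
grip_width: 0.22
grasp_force: 21.3
```

```bash
python3 -m pendant '[[0,0.01,0,0,0,0,-1],[0,0.02,0,0,0,0,-1],[0,0.03,0,0,0,0,-1],[0,0.04,0,0,0,0,-1],[0,0.05,0,0,0,0,-1],[0,0.06,0,0,0,0,-1],[0,0.06,0,0,0,0,-1],[0,0.06,0,0,0,0,-1],[0,0.06,0,0,0,0,-1],[0,0.06,0,0,0,0,-1]]'
```

```text
clock: 11.9
position: [0.5619, 0.0373, 0.0683]
ee_rot: [0.997, 0.076, 0.0, -0.002]
ft_force: [-1.4, 8.9, 5.3]
grip_width: 0.228
grasp_force: 21.3
```

```bash
python3 -m pendant '[[0,0.01,0,0,0,0,-1],[0,0.02,0,0,0,0,-1],[0,0.03,0,0,0,0,-1],[0,0.035,0,0,0,0,-1],[0,0.035,0,0,0,0,-1],[0,0.035,0,0,0,0,-1],[0,0.035,0,0,0,0,-1],[0,0.035,0,0,0,0,-1],[0,0.035,0,0,0,0,-1],[0,0.035,0,0,0,0,-1]]'
```

```text
clock: 13.15
position: [0.5619, 0.0371, 0.0683]
ee_rot: [0.997, 0.076, 0.0, -0.003]
ft_force: [-3.8, 14.3, 5.6]
grip_width: 0.224
grasp_force: 21.3
```

Bumper pressed at about 14.4 − 4.7 ≈ 9.7 N on the stop for over half a second. Now pushing forward, stopping well short of the pointer.

```bash
python3 -m pendant '[[0,-0.1,0,0,0,0,-1],[0,-0.25,0,0,0,0,-1],[0,-0.4,0,0,0,0,-1],[0,-0.56,0,0,0,0,-1],[0,-0.72,0,0,0,0,-1],[0,-0.88,0,0,0,0,-1],[0,-1.04,0,0,0,0,-1],[0,-1.2,0,0,0,0,-1],[0,-1.3,0,0,0,0,-1],[0,-1.36,0,0,0,0,-1]]' && python3 - <<'E'
from h import *
print(manip.get_obs()['position'],manip.get_obs()['ft_force'])
n='side';im,d=snap(n)
for t,z in(('index',.026),('mark',.024),('handle_grip',.073)):
    for r in manip.tip_of(t,n)[:2]:print(t,r['p'],r['pixel'],atz(n,r['pixel'],z))
a=cv2.resize(im[200:320,215:315,::-1],None,fx=4,fy=4,interpolation=cv2.INTER_CUBIC)
n='top';im,d=snap(n);b=cv2.resize(im[160:280,210:310,::-1],None,fx=4,fy=4,interpolation=cv2.INTER_CUBIC)
for t,z in(('index',.026),('mark',.024)):
    for r in manip.tip_of(t,n)[:2]:print(t,r['p'],r['pixel'],atz(n,r['pixel'],z))
cv2.imwrite('pics/a5.png',np.hstack([a,b]))
E
```

```text
clock: 14.4
position: [0.5529, 0.0979, 0.0683]
ee_rot: [0.997, 0.074, 0.001, 0.001]
ft_force: [-0.3, -5.1, 7.1]
grip_width: 0.227
grasp_force: 21.5
[0.55287655 0.09787862 0.06827636] [-0.2659002 -5.1279593  7.1467931]
index 0.96 [265.9, 255.2] [0.53114731 0.09375656 0.026     ]
mark 0.38 [270.0, 263.3] [0.52304064 0.11365411 0.024     ]
handle_grip 0.41 [256.7, 239.2] [0.54930592 0.09802636 0.073     ]
```

View pics/a5.png

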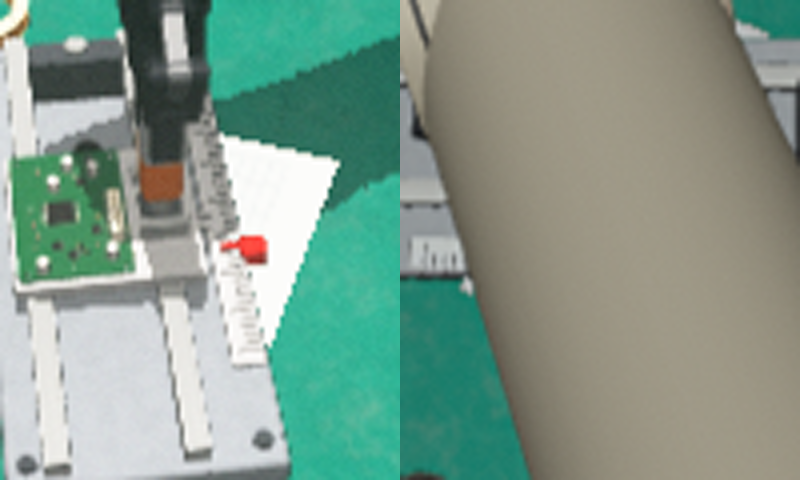

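The side view shows the index tongue (about pixel (266,255)) still about 18–20 mm short of the pointer, and the top view is blocked. I'll advance 10 mm, let go and back off so the top camera can measure.

```bash
python3 -m pendant '[[0,-0.05,0,0,0,0,-1],[0,-0.1,0,0,0,0,-1],[0,-0.15,0,0,0,0,-1],[0,-0.2,0,0,0,0,-1],[0,-0.2,0,0,0,0,-1],[0,-0.2,0,0,0,0,-1],[0,-0.18,0,0,0,0,-1],[0,-0.18,0,0,0,0,-1],[0,-0.18,0,0,0,0,-1],[0,-0.18,0,0,0,0,-1]]'
```

```text
clock: 16.0
position: [0.5514, 0.1079, 0.0683]
ee_rot: [0.997, 0.074, 0.001, 0.0]
ft_force: [-1.5, -1.3, 5.9]
grip_width: 0.221
grasp_force: 21.4
```

```bash
python3 -m pendant '[[0,0,0,0,0,0,-0.2],[0,0,0,0,0,0,0],[0,0,0,0,0,0,0],[0,0,-0.5,0,0,0,0],[0,0,-1.4,0,0,0,0],[0,0,-1.6,0,0,0,0],[-2.6,3.7,-1.6,0,0,0,0],[-2.6,3.7,-1.6,0,0,0,0],[-2.6,3.7,-1.6,0,0,0,0],[-2.6,3.7,-1.6,0,0,0,0]]' && python3 - <<'E'
from h import *
b=np.array([-.150,.9887,0])
for n in('top','side'):
    im,d=snap(n)
    for t,z in(('index',.026),('mark',.024),('handle_grip',.073)):
        for r in manip.tip_of(t,n)[:2]:
            p=atz(n,r['pixel'],z);print(n,t,r['p'],r['pixel'],p,p@b)
    if n=='top': A=cv2.resize(im[180:240,210:300,::-1],None,fx=8,fy=8,interpolation=cv2.INTER_CUBIC)
cv2.imwrite('pics/a6.png',A)
E
```

```text
clock: 17.25
position: [0.4478, -0.0971, 0.147]
ee_rot: [0.997, 0.073, -0.0, 0.0]
ft_force: [-0.4, 0.1, 0.5]
grip_width: 0.496
grasp_force: 0.0
top index 0.67 [248.9, 219.9] [0.52483722 0.10344953 0.026     ] 0.023554967948458433
top mark 0.36 [248.4, 220.5] [0.52387527 0.10442343 0.024     ] 0.024662155489731427
top handle_grip 0.75 [250.3, 202.9] [0.54864804 0.10187695 0.073     ] 0.018428539058384347
side index 0.78 [266.6, 252.6] [0.52979884 0.0865092  0.026     ] 0.006061818663964297
side mark 0.44 [271.1, 261.2] [0.52088663 0.10798111 0.024     ] 0.02862792695434349
side handle_grip 0.65 [255.9, 242.6] [0.55062154 0.10737189 0.073     ] 0.023565360010279035
```

View pics/a6.png

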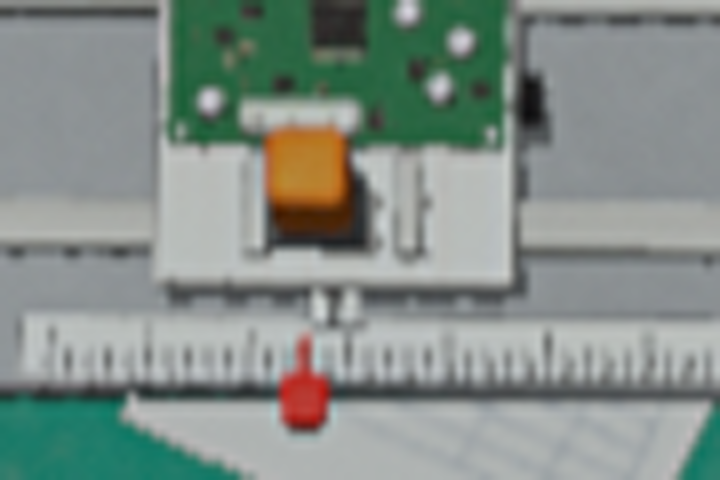

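The top view shows the handle against the forward (left) cheek. The index line is at crop (335,306) and the pointer tip at (304,336), so the carriage is a few millimetres short. Measuring at sub-pixel level.

```bash
python3 - <<'E'
from h import *
np.set_printoptions(precision=4,suppress=True,linewidth=150)
I=np.mean([snap('top')[0].astype(float) for _ in range(4)],0)
g=I.mean(2);print(g[215:223,245:260].round().astype(int))
red=np.clip(I[...,0]-I[...,1:].mean(2)-15,0,None)[215:236,240:258];
print(red[4:19].round().astype(int))
b=np.array([-.150,.9887,0])
for r in range(222,234):
    w=red[r-215]
    if w.sum()>40:
        u=240+(w*np.arange(len(w))).sum()/w.sum();print('red',r,round(u,2),atz('top',(u,r),.024)@b)
for u,v in((251.4,218),(251.9,218.),(252.4,218)):print(u,atz('top',(u,v),.026)@b, atz('top',(u,v),.026)@[.9887,.15,0])
# bed yaw check from bed edges
e=[]
for c in range(195,330,5):
    col=g[215:240,c]; e.append((c,215+np.argmin(np.diff(col))))
E
```

```text
[[137 136 134 130 138 134 132 131 135 134 134 137 140 140 140]
 [ 80  79  79  79 154 116  70  88 156 142  89  77  80  80  80]
 [ 86  89 118 114 190 175  95 107 189 172 104  85  88  88  86]
 [126 127 139 129 192 195 107 140 192 173 133 126 127 128 126]
 [161 160 153 139 188 192 104 155 191 172 150 152 153 152 143]
 [183 184 178 170 153 147  92 123 148 134 139 174 178 177 173]
 [189 191 180 169 164 163 161 162 141 159 169 188 190 190 189]
 [190 189 150 135 188 191 191 190 140 186 190 189 190 188 190]]
[[  0   0   0   0   0   0   0   0   0   0   0   0   0   0   0   0   0   0]
 [  0   0   0   0   0   0   0   0   0   0   0   0   0   0   0   0   0   0]
 [  0   0   0   0   0   0   0   0   8   0   0   0   0   0   0   0   0   0]
 [  0   0   0   0   0   0   0  27  48   0   0   0   0   0   0   0   0   0]
 [  0   0   0   0   0   0   0  61  63   0   0   0   0   0   0   0   0   0]
 [  0   0   0   0   0   0   0  66  54   0   0   0   0   0   0   0   0   0]
 [  0   0   0   0   0   0   0  62  51   0   0   0   0   0   0   0   0   0]
 [  0   0   0   0   0  12  33  91  93  20   4   0   0   0   0   0   0 
[... 393 characters left out ...]
   0   0  55 108 115 116 117  40   0   0   0   0   0   0   0]
 [  0   0   0   0   0   0  16  31  34  26   0   0   0   0   0   0   0   0]]
red 222 247.64 0.026119783765711044
red 223 247.51 0.026334200009599476
red 224 247.45 0.026408454982099178
red 225 247.45 0.026360056067803908
red 226 247.35 0.02653335173746363
red 227 247.53 0.02613007617107453
red 228 247.58 0.02598827967682238
red 229 247.55 0.025989332298550633
red 230 247.53 0.02599929871147358
red 231 247.51 0.025990606538411162
red 232 247.46 0.02605393356010445
red 233 247.66 0.025615430680397303
251.4 0.01864218048194298 0.5383356854233982
251.9 0.01764371478957999 0.5383421586436798
252.4 0.016645252124091597 0.5383486318443377
```

The index is 7.5 mm short of the pointer. I'll return, regrip and push 7.2 mm.

```bash
python3 -m pendant '[[2.6,-3.7,0,0,0,0,0],[2.6,-3.7,0,0,0,0,0],[2.6,-3.7,0,0,0,0,0],[2.6,-3.7,0,0,0,0,0],[2.6,-3.7,0,0,0,0,0],[2.6,-3.7,0,0,0,0,0],[2.6,-3.7,0,0,0,0,0],[2.6,-3.7,0,0,0,0,0],[2.6,-3.7,0,0,0,0,0],[2.6,-3.7,0,0,0,0,0]]'; python3 -c "
from workcell import manip
print(manip.get_obs()['position'])"
```

```text
clock: 19.1
position: [0.5508, 0.1078, 0.1476]
ee_rot: [0.997, 0.074, 0.0, 0.0]
ft_force: [0.2, 0.2, 0.4]
grip_width: 0.496
grasp_force: 0.0
[0.55077944 0.1078182  0.14757794]
```

```bash
python3 -m pendant '[[0,0,0.5,0,0,0,0],[0,0,1,0,0,0,0],[0,0,1.4,0,0,0,0],[0,0,1.58,0,0,0,0],[0,0,1.58,0,0,0,0],[0,0,1.58,0,0,0,-0.3],[0,0,1.58,0,0,0,-0.6],[0,0,1.58,0,0,0,-1],[0,0,1.58,0,0,0,-1],[0,0,1.58,0,0,0,-1]]' 20; python3 -c "
from workcell import manip
print(manip.get_obs()['position'])"
```

```text
clock: 20.35
position: [0.5514, 0.108, 0.0694]
ee_rot: [0.997, 0.074, 0.001, 0.0]
ft_force: [-1.4, -1.2, 6.4]
grip_width: 0.22
grasp_force: 20.6
[0.55140264 0.1080168  0.06938405]
```

```bash
python3 -m pendant '[[0,-0.02,0,0,0,0,-1],[0,-0.04,0,0,0,0,-1],[0,-0.06,0,0,0,0,-1],[0,-0.08,0,0,0,0,-1],[0,-0.1,0,0,0,0,-1],[0,-0.12,0,0,0,0,-1],[0,-0.14,0,0,0,0,-1],[0,-0.155,0,0,0,0,-1],[0,-0.155,0,0,0,0,-1],[0,-0.155,0,0,0,0,-1]]'; python3 -c "
from workcell import manip
print(manip.get_obs()['position'],manip.get_obs()['ft_force'])"
```

```text
clock: 21.6
position: [0.5505, 0.1144, 0.0694]
ee_rot: [0.997, 0.074, 0.001, 0.001]
ft_force: [-1.5, -5.0, 7.3]
grip_width: 0.221
grasp_force: 20.7
[0.55046647 0.1144122  0.06938404] [-1.49489545 -5.04307068  7.3496396 ]
```

```bash
python3 -m pendant '[[0,-0.007,0,0,0,0,-1],[0,-0.015,0,0,0,0,-1],[0,-0.015,0,0,0,0,-1],[0,-0.005,0,0,0,0,-1],[0,0.004,0,0,0,0,-1],[0,0.004,0,0,0,0,-1],[0,0.004,0,0,0,0,-1],[0,0.004,0,0,0,0,-1],[0,0.004,0,0,0,0,-1],[0,0.004,0,0,0,0,-1]]'; python3 -c "
from workcell import manip
print(manip.get_obs()['position'],manip.get_obs()['ft_force'])"
```

```text
clock: 22.85
position: [0.5504, 0.115, 0.0694]
ee_rot: [0.997, 0.074, 0.001, 0.0]
ft_force: [-0.1, -3.3, 6.8]
grip_width: 0.217
grasp_force: 20.6
[0.55037386 0.11502072 0.06938118] [-0.13919215 -3.30251987  6.84607573]
```

```bash
python3 -m pendant '[[0,0,0,0,0,0,-0.2],[0,0,0,0,0,0,0],[0,0,0,0,0,0,0],[0,0,-0.5,0,0,0,0],[0,0,-1.4,0,0,0,0],[0,0,-1.6,0,0,0,0],[-2.6,3.9,-1.6,0,0,0,0],[-2.6,3.9,-1.6,0,0,0,0],[-2.6,3.9,-1.6,0,0,0,0],[-2.6,3.9,-1.6,0,0,0,0]]' && python3 - <<'E'
from h import *
np.set_printoptions(precision=4,suppress=True,linewidth=150)
I=np.mean([snap('top')[0].astype(float) for _ in range(4)],0)
cv2.imwrite('pics/a7.png',cv2.resize(I[180:240,210:300,::-1].astype(np.uint8),None,fx=8,fy=8,interpolation=cv2.INTER_CUBIC))
g=I.mean(2);print(g[215:223,240:256].round().astype(int))
red=np.clip(I[...,0]-I[...,1:].mean(2)-15,0,None)[215:236,240:258];
b=np.array([-.150,.9887,0])
for r in range(221,231):
    w=red[r-215]
    if w.sum()>40:
        u=240+(w*np.arange(len(w))).sum()/w.sum();print('red',r,round(u,2),atz('top',(u,r),.024)@b)
for r in(217,218,219):
    w=np.clip(180-g[r,246:250],0,None); u=246+(w*np.arange(4)).sum()/w.sum();print('idx',r,u,atz('top',(u,r),.026)@b)
E
```

```text
clock: 24.1
position: [0.4483, -0.0991, 0.148]
ee_rot: [0.997, 0.073, -0.0, 0.0]
ft_force: [0.7, 0.3, 0.1]
grip_width: 0.494
grasp_force: 0.0
[[131 134 133 133 130 133 137 134 128 133 130 134 136 138 138 137]
 [ 79  83  82  81  77 104 156 136  85 152 117  83  77  78  82  81]
 [ 90 122 125 122  96 149 190 162  98 188 175 108  85  89 122 125]
 [128 144 145 142 131 174 193 143  98 191 196 111 120 127 143 145]
 [162 164 162 161 161 185 192 146  97 189 193 106 146 152 152 152]
 [183 180 182 182 180 172 171 133  86 145 148 111 174 178 178 177]
 [187 158 185 189 188 177 177 149 127 161 163 166 188 176 189 190]
 [186 150 185 188 190 189 190 148 132 189 191 190 189 141 184 189]]
red 222 247.64 0.026110590284350754
red 223 247.51 0.02634013759568518
red 224 247.45 0.026410230202865842
red 225 247.45 0.02635925762910081
red 226 247.34 0.026541318488812388
red 227 247.53 0.02612183990120269
red 228 247.58 0.02598292612461281
red 229 247.56 0.02596902269727161
red 230 247.53 0.025998584811885272
idx 217 247.81961762261014 0.025834912179329275
idx 218 247.69117647058823 0.02604854108729955
idx 219 247.71184022824536 0.025964355160079028
```

View pics/a7.png

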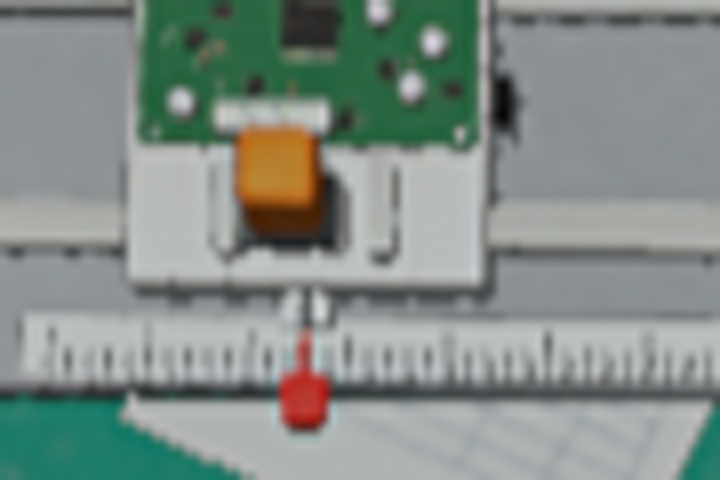

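The index line (crop (306,306)) is directly opposite the pointer (304,335), within about 0.4 mm. The handle base still bears on the forward cheek and the arm is clear, so I'm handing in.

```bash
python3 -c "
from workcell import manip
print(manip.hand_in())"
```

```text
the job is handed in; nothing more can be done
None
```

The job is handed in, though no verdict came back: the bumper was pressed on the stop at about 9.7 N for over half a second, and the carriage was then pushed forward in two strokes until the index stood about 0.4 mm short of the pointer. In the last picture the handle still bore on the forward cheek after release, and the gripper was clear of everything.

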